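# Clear the lock machine's tray and gauge the drill guide

## Task

Set both finished brass padlocks from the grey catch tray into the blue tote, lowering them in rather than dropping them. Then check the drill guide: take the gauge rod from its rest by the black handle, push it down the sloping steel guide tube until its collar stops squarely on the rim, pause there for a second, and draw it right out again. Finish while still holding the rod steady in the gripper, lying level, with its orange tip about 10 cm above the middle of the square light plate for reading; do not put it down or let go, and leave all the other things on the table where they are.

Things in the scene. Friction and masses are not known exactly. Their poses are not given: they have to be found in the camera images.
- padlock_a: Brass padlock lying flat in the catch tray. Body 36 (x) x 40 (y) x 18 (z) mm; a steel U-shaped shackle, 7 mm bar, 32 mm wide, sticks out of the +x face to x = 46 mm at mid-height. Origin: centre of the body's underside. About 0.18 kg. Easily gripped from above across its 40 mm width (along y).
- padlock_b: Second padlock, identical to padlock_a, in the other half of the tray.
- catch_tray: Grey open catch tray, fixed, 150 (x) x 240 (y) x 35 (z) mm outside, walls 4 mm, floor 4 mm thick. Origin: centre of its underside.
- tote: Blue open tote, fixed, 160 (x) x 200 (y) x 60 (z) mm outside, walls 5 mm, floor 5 mm thick. Origin: centre of its underside.
- gauge_rod: Gauge rod lying level on its rest. x axis: along it, from handle to tip. Origin: on its axis at the collar's front face. Shaft: steel, 8 mm diameter, x 0 to 75 mm, last 15 mm orange. Collar: aluminium disc, 34 mm diameter, x -10 to 0. Handle: black square bar, 16 x 16 mm, x -90 to -10 mm, flat sides facing y and z. About 0.12 kg, balanced in the handle near the collar.
- rod_tip (a point): End of the gauge rod's orange tip, at x = 75 mm on the rod's axis.
- rod_grip (a point): Good grip point on the handle's axis, at x = -45 mm of the gauge rod.
- rod_rest: Fixed rest carrying the rod with its axis 60 mm above the table; same x axis, origin on the table right below the rod's origin. Aluminium base 155 x 50 x 10 mm; two black yokes 40 mm wide: x -84 to -72 mm (under the handle's end, 63 mm high) and x 44 to 56 mm (under the shaft, 65 mm high); free space between them. The rod lifts straight up.
- guide_tube: Steel guide tube fixed on the drill fixture. Origin: centre of the mouth's rim, 110 mm above the table. z axis: out of the mouth along the tube, 30 degrees above horizontal; the rod goes in along -z. 70 mm long, open ended, bore 12 mm, its last 15 mm flaring to 24 mm at the rim (32 mm outside). Fully home: rod's origin at the tube's origin, its x along -z, collar stopped on the rim.
- drill_fixture: Teal fixture under the guide tube, fixed. Base 100 (x) x 150 (y) x 16 (z) mm, y -95 to 55 mm; block 40 (x) x 60 (y) mm, y -65 to -5 mm, 72 mm high, under the tube. Origin on the table right below the tube's mouth, which faces +y and upward.
- light_plate: Square light plate, fixed, black with a bright cream top, 90 x 90 x 12 mm. Origin: centre of its underside.
- pin_jar: Bystander: small jar with red cap, 48 mm diameter, 50 mm high. Origin: centre of underside.
- pink_bottle: Bystander: pink bottle, 56 mm diameter, 120 mm high. Origin: centre of underside.
- spray_bottle: Bystander: clear bottle with blue cap, 70 mm diameter, 190 mm high. Origin: centre of underside.
- screwdriver: Bystander: screwdriver lying on the table, beyond the tote.
- mouse: Bystander: black computer mouse, 100 x 60 x 22 mm. Origin: centre of underside.
- mug: Bystander: white mug, 80 mm diameter, 90 mm high. Origin: centre of underside.
Things that resemble listed ones, but are neither listed nor needed, are in the scene too. Leave any pink look-alike of the padlock_a alone. Leave any green look-alike of the rod_rest alone.

How it is judged:
By the outcome, as a careful person would: the job done as asked, in the order asked, and still so for the second after the job is handed in, while the arm keeps its last pose, push and grip.
It also fails if it takes over 72 s, if anything falls off the work surface, if the arm or the gripper's body presses on something with over 40 N, if the wrist force passes 120 N, or if a joint passes its speed limit or range.

## Robot

A 7-joint arm with a two-finger parallel gripper is mounted at the origin on the work surface. World frame = base frame: x ahead of the robot, y to its left, z up, the work surface at z = 0. Lengths are in mm, angles in rad, forces in N, time in s.
With the tool pointing down it reaches from about 400 to 875 mm from the base axis. Payload 19.3 kg.
Tool frame: the origin (TCP) lies at the very end of the fingers, on their centre line; the grasp point (between the pads) lies 19 mm behind it (grip_point_offset is the z of the grasp point in the tool frame, in mm); z points along the fingers, y is the line along which they close (so a half turn about z gives the same grasp; the last joint's range is limited). The gripper opens to 85 mm and grips with 20 to 120 N. Pads are 22 mm wide; open, the fingers measure 114 mm over their backs; the gripper's body (76 mm by 85 mm) begins 54 mm behind the grasp point. The pads swing forward as they close: fully open they stand 13 mm farther back than shut.
Start: joints at [1.102, 0.521, -0.036, 1.599, 0.021, 1.021, -0.113], TCP at [242.667, -575.957, 195.991] pointing down, gripper open.
Joint ranges: [-2.91, 2.91], [-0.3, 2.13], [-1.5, 1.42], [0.17, 2.43], [-1.26, 4.41], [0.16, 1.93], [-2.52, 2.52]. Speed limits (rad/s): [1.89, 1.89, 2.39, 2.39, 3.01, 3.01, 3.01].

## Interface

Orientations are given as a 3x3 rotation matrix whose columns are the frame's x, y, z axes.
In Python, from workcell import movep, movel, goto_joints, open_gripper, clamp, wait, inverse_kinematics, read_state, camera, PlanningError, finish_job, grip_point_offset gives the robot as it stands. Calls block until the motion is done:
- movep(position, orientation): joint-space move of the TCP to a pose.
- movel(position, frame=None, max_speed=150, guard=None): straight line of the TCP; frame=None keeps the orientation; max_speed is the mean speed in mm/s. With guard (N) it stops when the force on the tool has changed by that much, and returns True; else False.
- goto_joints(angles): joint-space move.
- open_gripper() and clamp(): open the fingers fully, or close them until they stop; the grip force is fixed at half the most.
- wait(seconds).
- inverse_kinematics(position, orientation): joint angles nearest the present ones, or None.
- read_state(): the state.
- camera(name): name is "scene" or "top"; returns a dict with "image" (420x560x3 uint8, blue, green, red), "range_z" (420x560 float32, mm along the optical axis (not along the pixel's ray), 0 where there is no reading), "fx", "fy", "cx", "cy" (pixels), "dist_coeffs" ([k1, k2, p1, p2, k3] as OpenCV has them; the pictures are not rectified), "cam_to_world" (4x4, takes a point from camera to world coordinates). Camera axes: x right, y up, looking along -z (the intrinsics and any distortion apply to the point x, -y, -z); pixel columns grow to the right and rows downward; lengths in mm; the calibration is good to about 2 mm. A picture is of the moment at which its call begins.
A pose or a line that the arm cannot do raises PlanningError and nothing moves.
- finish_job(): hands the job in; it is judged then, once.
The state is a dict: "time": time; "qpos": joint angles; "qvel": joint speeds; "joint_efforts": joint torques, N m; "eef_pos": TCP position; "tool_rot": TCP orientation; "ft_force": force on the tool from outside, world axes, zero at the start; "torque": the same for the moment, N m; "finger_gap": finger opening in mm; "gripper_force": force on a finger pad.
Only numpy, scipy, OpenCV 4.12 (cv2) and the standard library are available. Lean on these libraries where they do the work, as an engineer would, in place of code of your own. Each camera call takes 0.05 s, during which the arm holds its last target. There are 200 camera calls.

## Working session

There is one attempt and no reset: what is moved stays moved. The work goes in short steps, each a Python script; the robot and the scene stay as the last script left them, time stands still between calls to the robot, and variables do not carry over. Pictures are saved under pics/ and viewed, at most 10 in all, crops included, and the job is handed in when it is done.

```bash
ls; mkdir -p pics; python3 - <<'E'
from workcell import *
import cv2,pickle
for n in("scene","top"):
    c=camera(n); pickle.dump(c,open(n+".pkl","wb")); cv2.imwrite(f"pics/{n}0.png",c["image"])
    print(n,c["fx"],c["fy"],c["cx"],c["cy"],c["dist_coeffs"],c["cam_to_world"],(c["range_z"]>0).mean())
s=read_state();print(s,grip_point_offset)
E
```

```text
pics
scene 386.976135873768 386.976135873768 275.12979298345823 202.0673842739259 [-0.06241465  0.          0.          0.          0.        ] [[ 8.18070861e-01 -3.46662404e-01  4.58895679e-01  9.86592482e+02]
 [ 5.74757754e-01  4.64583166e-01 -6.73658672e-01 -6.37790219e+02]
 [ 2.03369272e-02  8.14854379e-01  5.79308855e-01  6.91025378e+02]
 [ 0.00000000e+00  0.00000000e+00  0.00000000e+00  1.00000000e+00]] 0.9959948979591837
top 399.18059628524816 399.18059628524816 279.51069954759595 205.4721503917506 [0.00504105 0.         0.         0.         0.        ] [[-1.38847904e-02  9.94369966e-01 -1.05050389e-01  4.28647069e+02]
 [-9.99802457e-01 -1.53008487e-02 -1.26858825e-02  1.40769898e+01]
 [-1.42218206e-02  1.04853496e-01  9.94385983e-01  1.20338236e+03]
 [ 0.00000000e+00  0.00000000e+00  0.00000000e+00  1.00000000e+00]] 0.9961309523809524
{'time': 0.1, 'qpos': array([ 1.10177992,  0.52192105, -0.03632995,  1.59992034,  0.02117644,
        1.02110165, -0.11277838]), 'qvel': array([ 8.64521714e-04, -1.96152710e-03, -5.49452145e-04, -9.74271410e-04,
        2.95199269e-05,  5.26790617e-04,  3.83424429e-04]), 'joint_efforts': array([ 2.01902018e-03, -9.28503370e+01,  1.98311582e+00, -3.70538986e+01,
        1.80008897e-02,  5.37848828e-03,  2.34807831e-04]), 'eef_pos': array([ 242.55660606, -575.66599344,  195.51503184]), 'tool_rot': array([[ 9.21521270e-01,  3.88327665e-01, -4.16885383e-04],
       [ 3.88327886e-01, -9.21520858e-01,  8.72037971e-04],
       [-4.55321063e-05, -9.65489757e-04, -9.99999533e-01]]), 'ft_force': array([ 0.22911448, -0.30517893,  0.51802603]), 'torque': array([-0.04162008,  0.00526918, -0.01859868]), 'gripper_force': 0.0, 'finger_gap': 85.30681104379715} -18.700000000000003
```

View pics/scene0.png

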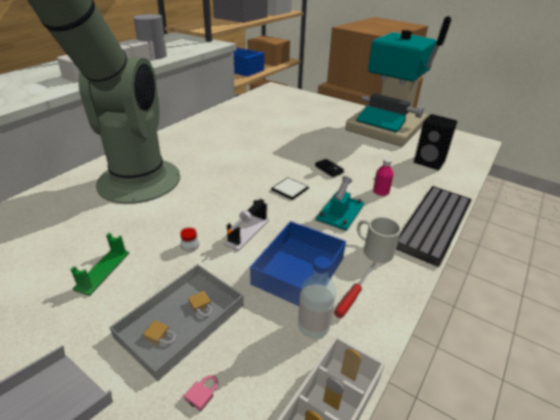

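View pics/top0.png

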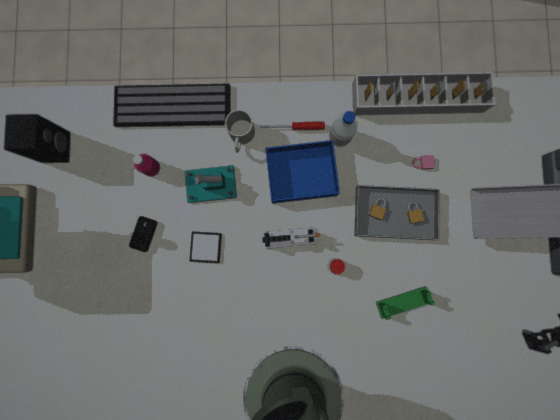

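Scene view: arm at left, catch tray around (178,318) holding two brass padlocks (156,332) and (200,300), rod rest (247,224), fixture with tube (343,200), tote (300,262), light plate (290,188).
Top view: padlocks at (378,210) and (416,214), rod at (291,238) with its tip to the right, fixture (210,183), tote (303,172), plate (206,247).

Possible mistakes (top pixels):
- Pink padlock at (425,162).
- Brass padlocks in the white sorting box at (370–480,88).
- Second grey tray at (515,212).
- Green rest at (405,302).

I choose the brass pair in the walled tray at (397,213), and the aluminium-and-black rest at (291,238).

```bash
cat > h.py <<'E'
import numpy as np,cv2,pickle
def und(c,uv):
    K=np.array([[c["fx"],0,c["cx"]],[0,c["fy"],c["cy"]],[0,0,1]])
    return cv2.undistortPoints(np.asarray(uv,float).reshape(-1,1,2),K,np.array(c["dist_coeffs"])).reshape(-1,2)
def rays(c,uv):
    n=und(c,uv); T=c["cam_to_world"]
    return T[:3,3],(np.c_[n[:,0],-n[:,1],-np.ones(len(n))])@T[:3,:3].T
def plane(c,uv,z):
    o,d=rays(c,uv); return o+d*((z-o[2])/d[:,2])[:,None]
def cloud(c):
    h,w=c["range_z"].shape; v,u=np.mgrid[:h,:w]
    o,d=rays(c,np.c_[u.ravel(),v.ravel()]); return (o+d*c["range_z"].reshape(-1,1)).reshape(h,w,3)
def hsv(c,lo,hi,roi):
    m=cv2.inRange(cv2.cvtColor(c["image"],cv2.COLOR_BGR2HSV),lo,hi); k=np.zeros_like(m); x0,y0,x1,y1=roi; k[y0:y1,x0:x1]=255
    return m&k
E
python3 - <<'E'
from h import *
c=pickle.load(open("top.pkl","rb"));P=cloud(c)
cv2.imwrite("pics/crop1.png",cv2.resize(c["image"][135:265,180:445],None,fx=3,fy=3,interpolation=cv2.INTER_CUBIC))
s=pickle.load(open("scene.pkl","rb"))
cv2.imwrite("pics/crop2.png",cv2.resize(s["image"][160:260,210:370],None,fx=5,fy=5,interpolation=cv2.INTER_CUBIC))
def rect(name,lo,hi,roi,z,n=1):
    m=hsv(c,lo,hi,roi); cs=sorted(cv2.findContours(m,cv2.RETR_EXTERNAL,cv2.CHAIN_APPROX_NONE)[0],key=cv2.contourArea)[::-1][:n]
    for k in cs:
        w=plane(c,k.reshape(-1,2),z)[:,:2].astype(np.float32)
        mm=np.zeros_like(m);cv2.drawContours(mm,[k],-1,255,-1)
        print(name,k.reshape(-1,2).mean(0).round(1),cv2.minAreaRect(w),"z",np.percentile(P[mm>0][:,2],[5,50,95]).round(1))
rect("padlock",(10,100,80),(30,255,255),(355,185,440,240),22,2)
rect("tote",(105,120,30),(130,255,255),(255,130,335,215),60)
rect("plate",(0,0,170),(179,80,255),(188,228,225,268),12)
rect("teal",(80,80,30),(100,255,255),(180,160,245,210),16)
rect("tray",(0,0,0),(179,90,140),(348,180,445,245),35)
rect("jar",(0,150,80),(6,255,255),(320,250,355,280),50)
print("table z",np.median(P[300:330,150:200,2]))
E
```

```text
padlock [377.6 211.3] ((531.75537109375, -260.3975830078125), (39.78140640258789, 34.31786346435547), 68.20484161376953) z [17.9 21.9 26. ]
padlock [415.9 215.8] ((516.6287231445312, -372.72998046875), (34.16814422607422, 39.030723571777344), 13.188315391540527) z [18.1 22.4 26.1]
tote [301.2 170.4] ((649.961181640625, -38.037620544433594), (162.595947265625, 198.00827026367188), 5.735491752624512) z [ 1.6  5.9 59.1]
teal [210.  183.7] ((623.7650146484375, 237.63796997070312), (98.63102722167969, 148.1368865966797), 5.31559944152832) z [ 12.7  17.6 104.3]
tray [396. 212.] ((528.2275390625, -312.35101318359375), (284.64691162109375, 188.30099487304688), 89.05513763427734) z [-2.1  3.7 33.2]
jar [336.9 266.4] ((372.928466796875, -132.82460021972656), (39.95470428466797, 36.699684143066406), 89.24066162109375) z [46.2 50.4 53.3]
table z 0.3021605821804769
```

View pics/crop1.png

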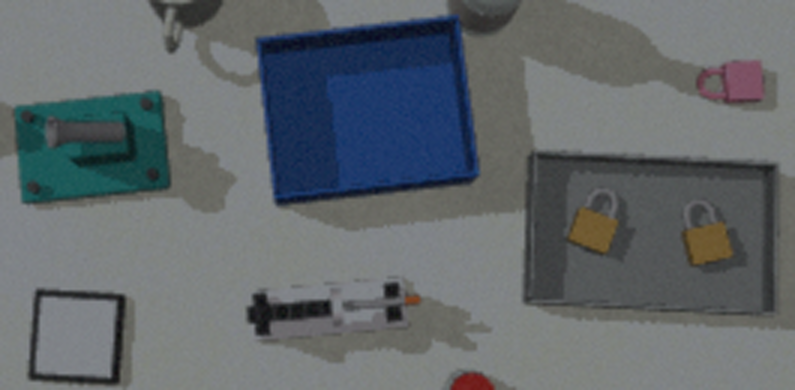

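View pics/crop2.png

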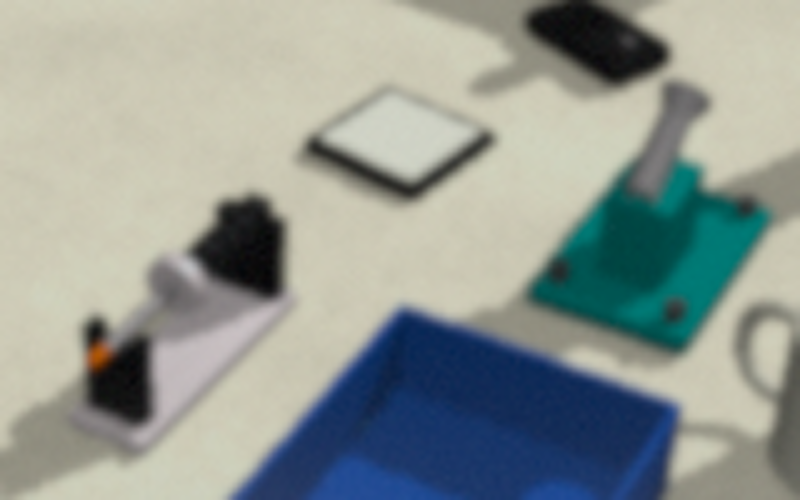

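Crop 1 confirms two brass padlocks, crop px (594,230) and (707,243), shackles toward +x. The rod's orange tip is at (418,299) and its handle is at left (248,314). The tube mouth is at left (52,132), facing +y.
Crop 2 shows the orange tip at (99,356) and the tube mouth's ellipse at (688,97).

Next I measure the rod, tube, tray and plate.

```bash
python3 - <<'E'
from h import *
c=pickle.load(open("top.pkl","rb"));P=cloud(c)
s=pickle.load(open("scene.pkl","rb"));S=cloud(s)
def tri(ut,us):
    A=np.zeros((3,3));b=np.zeros(3);L=[]
    for cc,u in((c,ut),(s,us)):
        o,d=rays(cc,[u]);d=d[0]/np.linalg.norm(d);M=np.eye(3)-np.outer(d,d);A+=M;b+=M@o;L.append((M,o))
    x=np.linalg.solve(A,b);return x.round(1),[np.linalg.norm(M@(x-o)).round(1) for M,o in L]
def cen(m): v,u=np.nonzero(m);return np.array([u.mean(),v.mean()]),len(u)
ot=cen(hsv(c,(5,120,60),(22,255,255),(300,225,330,245)));os_=cen(hsv(s,(3,140,60),(22,255,255),(215,215,245,245)))
print("orange",ot,os_,tri(ot[0],os_[0]),plane(c,[ot[0]],60))
print("mouth",tri((197.3,179),(347.6,179.4)),plane(c,[(197.3,179)],110))
# plate
m=hsv(c,(0,0,110),(179,80,255),(194,234,219,261));k=max(cv2.findContours(m,cv2.RETR_EXTERNAL,cv2.CHAIN_APPROX_NONE)[0],key=cv2.contourArea)
print("plate",cv2.minAreaRect(plane(c,k.reshape(-1,2),12)[:,:2].astype(np.float32)))
for n,C in(("top",P),("scene",S)):
  Q=C.reshape(-1,3);img=(c if n=="top" else s)["image"].reshape(-1,3)
  hs=cv2.cvtColor(img[None],cv2.COLOR_BGR2HSV)[0]
  def box(x0,x1,y0,y1,z0,z1): return (Q[:,0]>x0)&(Q[:,0]<x1)&(Q[:,1]>y0)&(Q[:,1]<y1)&(Q[:,2]>z0)&(Q[:,2]<z1)
  b=box(400,510,-120,110,30,75); b2=box(400,510,-120,110,50,75)
  q=Q[b2][:,:2]; print(n,"rod",len(q),q.min(0),q.max(0),cv2.fitLine(q.astype(np.float32),cv2.DIST_HUBER,0,.01,.01).ravel())
  t=box(560,680,150,300,80,140)&((hs[:,1]<80)); q=Q[t];mu=q.mean(0);d=np.linalg.svd(q-mu)[2][0];print(n,"tube",len(q),mu,d*np.sign(d[1]),q[:,1].max(),q[:,2].max())
  w=box(420,640,-460,-180,26,45); q=Q[w][:,:2].astype(np.float32);print(n,"tray",len(q),cv2.minAreaRect(q))
  w=box(540,760,-160,90,50,68)&(hs[:,0]>100); q=Q[w][:,:2].astype(np.float32);print(n,"tote",len(q),cv2.minAreaRect(q))
# dark handle axis in top image: black pixels per image column
g=c["image"].max(2)
for u in range(258,320,3):
    col=P[225:250,u]; i=col[:,2].argmax()
    hi=np.nonzero(col[:,2]>48)[0]
    print(u,hi+225 if len(hi) else "", g[225:250,u][hi] if len(hi) else "")
E
```

```text
orange (array([317. , 234.5]), 10) (array([229.38095238, 230.71428571]), 21) (array([465. , -76.7,  59.8]), [np.float64(0.7), np.float64(0.7)]) [[464.4779215  -77.19336044  60.        ]]
mouth (array([624.1, 257.6, 105.8]), [np.float64(1.9), np.float64(1.9)]) [[621.70823537 255.66454494 110.        ]]
plate ((434.2071838378906, 252.45144653320312), (72.2667007446289, 73.81185150146484), 85.88886260986328)
top rod 342 [433.71805767 -82.59473831] [480.3381521   79.72670393] [ 7.2308756e-02 -9.9738228e-01  4.5776733e+02  3.6935289e+00]
top tube 175 [624.17051595 230.5654661  101.74305907] [-0.05469057  0.91261318  0.4051495 ] 265.75354435975754 125.00303959007874
top tray 472 ((528.0296020507812, -316.6578369140625), (241.6802520751953, 150.17745971679688), 86.14567565917969)
top tote 493 ((652.5820922851562, -37.85002136230469), (161.21334838867188, 200.12493896484375), 5.745522499084473)
scene rod 405 [435.00300606 -87.63761213] [484.2122479   79.06624712] [ 4.0481068e-02 -9.9918032e-01  4.6418945e+02 -1.2545151e+00]
scene tube 160 [628.14632605 228.17190553  99.96797641] [-0.08071418
[... 662 characters left out ...]
] [45 27 29 28 29]
282 [235 236 237 238 239 240 243] [ 82  42  30  30  31  48 111]
285 [235 236 237 238 239 240] [64 31 33 31 23 51]
288 [235 236 237 238 239 240] [56 20 25 27 38 69]
291 [232 233 234 235 236 237 238 239 240 241 242] [109 122 127 130 132 130 130 119 111 101  88]
294 [236 237 238 242] [ 86  98 119 110]
297 [236 237] [84 73]
300 [235 236 237] [106 106  95]
303 [235 236 237] [102 101  96]
306 [235 236 237] [105 101  97]
309 [229 230 231 232 233 234 235 236 237 238 239] [ 84  32  17  28  34  67 101  86  46  32  38]
312 [229 230 231 232 233 234 235 236 237 238 239 240 241] [ 73  45  40  45  50  93 106  75  38  31  23  27  47]
315 [234 235 236] [115 114  84]
318 [234 235] [123 112]
```

```bash
cat >> h.py <<'E'
from workcell import *
def Rz(deg):
    a=np.deg2rad(deg);c,s=np.cos(a),np.sin(a);return np.array([[c,s,0],[s,-c,0],[0,0,-1.]])
def best(p,yaws,q7=True):
    o=[]
    for y in yaws:
        q=inverse_kinematics(list(p),Rz(y))
        o.append((y,None if q is None else np.round(q,2)))
    return o
E
python3 - <<'E'
from h import *
c=pickle.load(open("top.pkl","rb"))
H=plane(c,[(273,238.6),(285,237.5),(288,237.3)],65);F=plane(c,[(303,236),(317,234.7)],62)
X=np.r_[H,F];print(X.round(1));l=cv2.fitLine(X[:,:2].astype(np.float32),cv2.DIST_L2,0,.01,.01).ravel();print("rod line",l,np.degrees(np.arctan2(l[1],l[0])))
print("collar",plane(c,[(291,237)],70),"end",plane(c,[(262.5,239.7)],66))
hs=cv2.inRange(c["image"][225:270,185:226].max(2),0,75);k=max(cv2.findContours(hs,cv2.RETR_EXTERNAL,cv2.CHAIN_APPROX_NONE)[0],key=cv2.contourArea).reshape(-1,2)+[185,225]
print("plate",cv2.minAreaRect(plane(c,k,12)[:,:2].astype(np.float32)))
print("B",best((516.6,-365,20),(13.2,193.2)));print("A",best((531,-268,20),(-21.8,158.2)))
print("tote",best((652,-38,20),(95.6,-84.4)))
print("rod",best((463,37,41),(-86,94)));print("end",best((434,370,93),(-86,94,-60,-120)))
E
```

```text
[[454.5  48.4  65. ]
 [457.1  14.3  65. ]
 [457.6   5.7  65. ]
 [460.7 -37.1  62. ]
 [463.8 -77.   62. ]]
rod line [ 7.4006505e-02 -9.9725777e-01  4.5874338e+02 -9.1375265e+00] -85.75585
collar [[458.15662101  -2.73734664  70.        ]] end [[451.76681351  78.27663719  66.        ]]
plate ((433.8580627441406, 251.8851776123047), (90.6058578491211, 89.38815307617188), 85.98342895507812)
B [(13.2, array([ 0.55,  0.75, -0.04,  1.7 ,  0.05,  0.69, -0.86])), (193.2, array([ 0.96,  0.85, -0.69,  1.67,  0.67,  0.87,  1.79]))]
A [(-21.8, array([ 0.32,  0.71,  0.07,  1.81, -0.08,  0.63, -1.52])), (158.2, array([ 0.75,  0.76, -0.56,  1.78,  0.56,  0.76,  1.09]))]
tote [(95.6, array([ 0.28,  0.82, -0.5 ,  1.62,  0.49,  0.83, -0.32])), (-84.4, array([-0.42,  0.9 ,  0.64,  1.66, -0.69,  0.82, -2.52]))]
rod [(-86, array([-0.71,  0.66,  0.69,  2.16, -0.78,  0.59, -2.52])), (94, array([ 0.18,  0.57, -0.5 ,  2.12,  0.5 ,  0.57, -0.61]))]
end [(-86, array([-0.02,  0.93, -1.28,  1.8 ,  0.97,  1.2 ,  1.61])), (94, array([-0.25,  0.69, -0.81,  1.81,  0.62,  0.92, -1.28])), (-60, array([-0.02,  0.93, -1.28,  1.8 ,  0.97,  1.2 ,  2.06])), (-120, array([-0.11,  0.8 , -1.07,  1.8 ,  0.81,  1.05,  1.12]))]
```

Heights, sizes and reach agree: plate 90 mm, tray 241×150, tote 160×200, rod end to collar about 81 mm. I start with padlock B.

```bash
cat >> h.py <<'E'
def pick(cx,cy,yaw,z=6.5):
    R=Rz(yaw); movep([cx,cy,110],R); g=movel([cx,cy,z],max_speed=110,guard=15); print("guard",g,read_state()["eef_pos"].round(1))
    clamp(); s=read_state(); print("gap",s["finger_gap"],s["gripper_force"],s["eef_pos"].round(1),s["time"])
    movel([cx,cy,100],max_speed=150); s=read_state(); print("lifted gap",s["finger_gap"],s["gripper_force"],s["time"])
def place(x,y,yaw,z=8):
    R=Rz(yaw); movep([x,y,110],R); movel([x,y,z+3],max_speed=100); g=movel([x,y,z-1.5],max_speed=20,guard=5); print("guard",g,read_state()["eef_pos"].round(1))
    open_gripper(); movel([x,y,110],max_speed=150); print(read_state()["time"])
E
python3 - <<'E'
from h import *
a=np.deg2rad(13.2+90); d=np.array([np.cos(a),np.sin(a)])  # toward tray middle (+y)
p=np.array([516.6,-372.7])+7*d
pick(*p,13.2)
s=read_state();print(s["ft_force"],s["time"])
c=camera("scene");cv2.imwrite("pics/s1.png",cv2.resize(c["image"][200:400,60:340],None,fx=2.5,fy=2.5))
E
```

```text
guard False [ 515.4 -366.2    7.2]
gap -0.16064844636683578 0.0 [ 515.  -365.9    6.5] 3.2917
lifted gap -0.328756986768476 0.0 4.0667
[-0.32183478 -1.26368529 -0.86998555] 4.0667
```

View pics/s1.png

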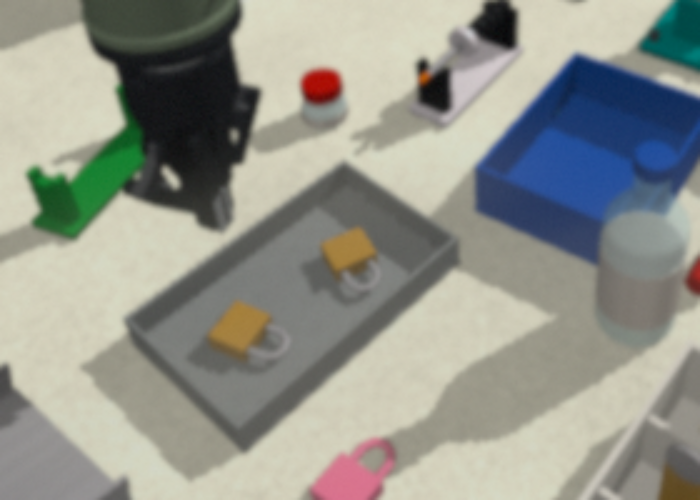

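The gripper closed on nothing. Both padlocks still lie in the tray, at crop px (240,328) and (348,250). I compare the fingertip and the padlock in both cameras.

```bash
python3 - <<'E'
from h import *
s0=read_state();print(s0["eef_pos"],s0["tool_rot"].round(2).tolist(),s0["finger_gap"])
for n,roi in(("top",(355,185,440,240)),("scene",(110,270,250,350))):
    c=camera(n);pickle.dump(c,open(n+"1.pkl","wb"));P=cloud(c)
    m=hsv(c,(10,100,60),(30,255,255),roi)
    for k in sorted(cv2.findContours(m,cv2.RETR_EXTERNAL,cv2.CHAIN_APPROX_NONE)[0],key=cv2.contourArea)[::-1][:2]:
        mm=np.zeros_like(m);cv2.drawContours(mm,[k],-1,255,-1)
        print(n,k.reshape(-1,2).mean(0).round(1),cv2.contourArea(k),cv2.minAreaRect(plane(c,k.reshape(-1,2),22)[:,:2].astype(np.float32)),P[mm>0].mean(0).round(1))
    T=np.linalg.inv(c["cam_to_world"]);q=T[:3,:3]@s0["eef_pos"]+T[:3,3];print("tcp px",c["cx"]+c["fx"]*q[0]/-q[2],c["cy"]-c["fy"]*q[1]/-q[2])
    b=(abs(P[...,0]-515)<120)&(abs(P[...,1]+366)<120)&(P[...,2]>60);i=np.nonzero(b);z=P[b];print("lowest gripper pts",z[z[:,2].argsort()[:300:40]].round(0).tolist())
cv2.imwrite("pics/t1.png",cv2.resize(pickle.load(open("top1.pkl","rb"))["image"][150:270,330:470],None,fx=5,fy=5))
E
```

```text
[ 514.48155282 -365.47524755   98.89198784] [[0.97, 0.23, -0.0], [0.23, -0.97, 0.0], [-0.0, -0.0, -1.0]] -0.22374976916024833
top [377.4 211.5] 140.0 ((531.3439331054688, -259.9561767578125), (40.29556655883789, 35.409706115722656), 68.20484161376953) [ 530.6 -258.3   29. ]
top [413.6 215. ] 74.0 ((516.1302490234375, -370.590087890625), (34.162322998046875, 39.51042556762695), 13.18831729888916) [ 514.7 -355.8   46.6]
tcp px 422.16436994521973 214.39755959776593
lowest gripper pts [[499.0, -359.0, 181.0], [513.0, -321.0, 221.0], [506.0, -314.0, 227.0], [505.0, -323.0, 235.0], [496.0, -333.0, 252.0], [483.0, -347.0, 270.0], [534.0, -335.0, 279.0], [491.0, -336.0, 287.0]]
scene [155.7 331.6] 304.5 ((522.6959228515625, -376.4969177246094), (41.161293029785156, 43.73280334472656), 11.600337028503418) [ 520.5 -376.    19.8]
scene [198.8 300.6] 231.0 ((537.5629272460938, -264.94293212890625), (41.0517692565918, 44.214908599853516), 68.32746887207031) [ 536.6 -264.9   22.7]
tcp px 149.24196524805697 302.2197471403465
lowest gripper pts [[522.0, -371.0, 132.0], [517.0, -351.0, 145.0], [523.0, -372.0, 151.0], [525.0, -379.0, 157.0], [525.0, -378.0, 165.0], [523.0, -378.0, 174.0], [530.0, -378.0, 181.0], [526.0, -360.0, 184.0]]
```

View pics/t1.png

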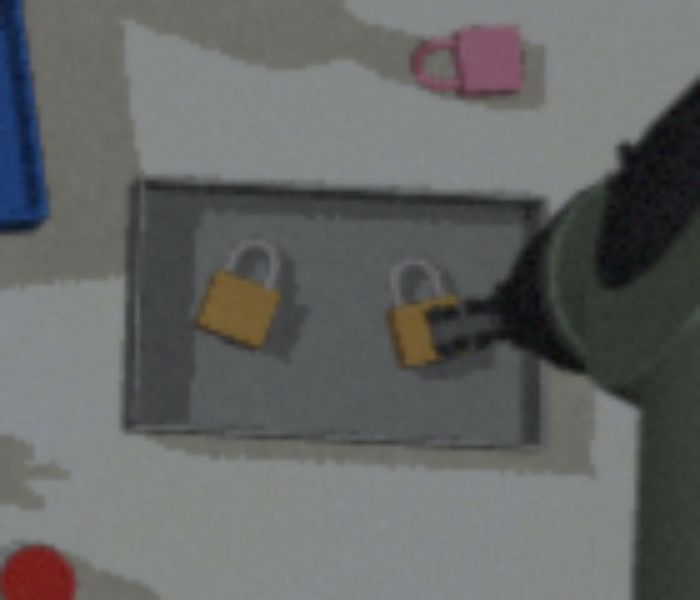

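The top crop shows the closed fingertips at (435,330), above lock B, which hasn't moved. In the scene view the tips sit about 12 px higher than the reported TCP projects, roughly 25 mm, so they passed over the 22 mm lock. I'll measure the offset by gently touching the bare tray floor (z = 4) between the locks with the fingers shut.

```bash
python3 - <<'E'
from h import *
T=pickle.load(open("top1.pkl","rb"));S=pickle.load(open("scene1.pkl","rb"))
A=np.zeros((3,3));b=np.zeros(3)
for cc,u in((T,(416.5,216)),(S,(148.8,291.2))):
    o,d=rays(cc,[u]);d=d[0]/np.linalg.norm(d);M=np.eye(3)-np.outer(d,d);A+=M;b+=M@o
print("tip tri",np.linalg.solve(A,b).round(1))
p=[522,-314]
movel([*p,60],max_speed=150)
print(read_state()["ft_force"])
movel([*p,12],max_speed=80,guard=6);print(read_state()["eef_pos"],read_state()["ft_force"])
g=movel([*p,-28],max_speed=25,guard=4);s=read_state();print(g,s["eef_pos"],s["ft_force"],s["time"])
movel([*p,70],max_speed=150)
E
```

```text
tip tri [ 505.4 -351.4  108.8]
[-0.49762468 -0.67429941  0.5122255 ]
[ 522.1532523  -314.08093254   12.11011518] [-0.10124155 -0.61656853  0.04016873]
False [ 522.07782524 -314.03624874  -27.87298681] [-0.58368793  0.1504852  -0.20193175] 7.3083
```

```bash
python3 - <<'E'
from h import *
s0=read_state();print(s0["eef_pos"].round(1))
S0=pickle.load(open("scene.pkl","rb"));c=camera("scene");t=camera("top");pickle.dump(c,open("scene2.pkl","wb"));pickle.dump(t,open("top2.pkl","wb"))
K=np.array([[c["fx"],0,c["cx"]],[0,c["fy"],c["cy"]],[0,0,1]])
def proj(cc,p):
    T=np.linalg.inv(cc["cam_to_world"]);q=T[:3,:3]@np.asarray(p,float)+T[:3,3];q=np.array([q[0],-q[1],-q[2]])
    K=np.array([[cc["fx"],0,cc["cx"]],[0,cc["fy"],cc["cy"]],[0,0,1]])
    return cv2.projectPoints(q[None],np.zeros(3),np.zeros(3),K,np.array(cc["dist_coeffs"]))[0].ravel()
for dz in(0,20,40,60): print(dz,proj(c,s0["eef_pos"]+[0,0,dz]).round(1),proj(t,s0["eef_pos"]+[0,0,dz]).round(1))
im=c["image"][220:360,100:280].copy()
im=cv2.resize(im,None,fx=4,fy=4,interpolation=cv2.INTER_CUBIC)
for dz in(0,20,40,60):
    u=((proj(c,s0["eef_pos"]+[0,0,dz])-[100,220])*4).astype(int);cv2.circle(im,tuple(int(v) for v in u),3,(0,0,255),-1)
cv2.imwrite("pics/s2.png",im)
E
```

```text
[ 521.6 -313.7   69.3]
0 [174.9 296.5] [400.2 213. ]
20 [173.5 289.9] [402.3 212.4]
40 [172.2 283.2] [404.4 211.8]
60 [170.8 276.2] [406.6 211.1]
```

View pics/s2.png

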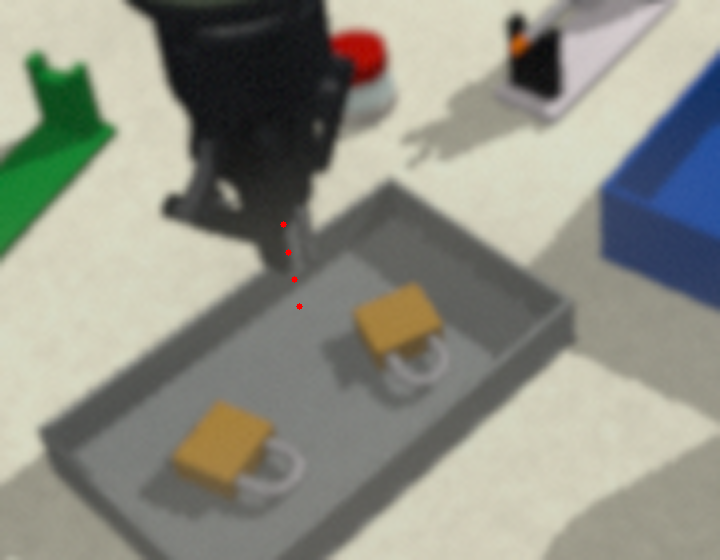

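The red dots mark the reported TCP and points 20, 40 and 60 mm above it. The fingertips end at crop (290,268), near the +25–30 dot, so the reported TCP lies below the real tips. I keep probing with a guard to get the exact offset.

```bash
python3 - <<'E'
from h import *
p=[522,-314]
movel([*p,-22],max_speed=150,guard=8);print(read_state()["eef_pos"])
try: g=movel([*p,-50],max_speed=20,guard=4)
except PlanningError as e: print(e); g=None
s=read_state();print(g,s["eef_pos"],s["ft_force"],s["time"])
S0=pickle.load(open("scene2.pkl","rb"));c=camera("scene");pickle.dump(c,open("scene3.pkl","wb"))
E
```

```text
[ 522.32316055 -314.23187584  -21.45402349]
True [ 522.0826378  -314.07614802  -31.20514054] [-2.31799086  0.61323238 12.40464277] 9.65
```

```bash
cat >> h.py <<'E'
def proj(cc,p):
    T=np.linalg.inv(cc["cam_to_world"]);q=T[:3,:3]@np.asarray(p,float)+T[:3,3];q=np.array([q[0],-q[1],-q[2]])
    K=np.array([[cc["fx"],0,cc["cx"]],[0,cc["fy"],cc["cy"]],[0,0,1]])
    return cv2.projectPoints(q[None],np.zeros(3),np.zeros(3),K,np.array(cc["dist_coeffs"]))[0].ravel()
def crop(cc,x0,y0,x1,y1,f,pts=()):
    im=cv2.resize(cc["image"][y0:y1,x0:x1],None,fx=f,fy=f,interpolation=cv2.INTER_CUBIC)
    for p in pts: cv2.circle(im,tuple(int(v) for v in (proj(cc,p)-[x0,y0]+.5)*f),2,(0,0,255),-1)
    return im
E
python3 - <<'E'
from h import *
c=pickle.load(open("scene3.pkl","rb"));t=camera("top");pickle.dump(t,open("top3.pkl","wb"))
pts=[(522,-314,4),(542,-314,4),(522,-294,4),(522,-314,24)]
a=crop(c,130,230,240,340,5,pts);b=crop(t,365,185,415,295,5,pts)
cv2.imwrite("pics/s3.png",np.hstack([a,b]));print(a.shape,b.shape)
E
```

```text
(550, 550, 3) (550, 250, 3)
```

View pics/s3.png

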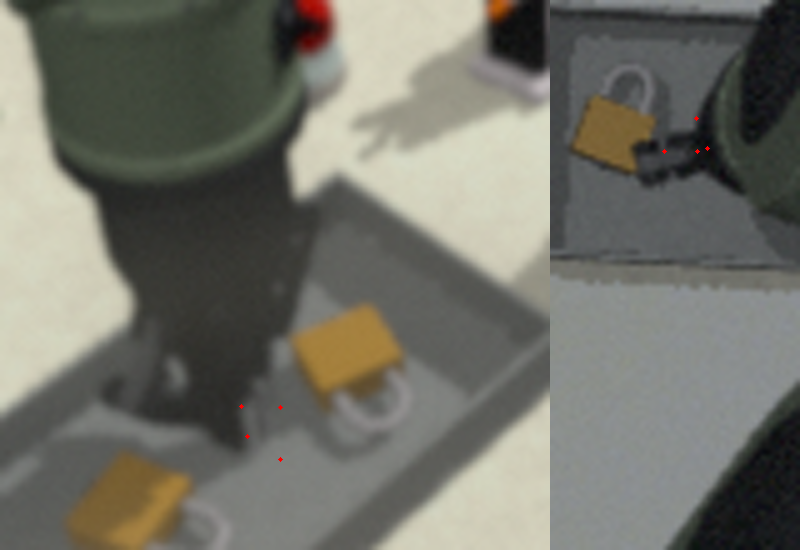

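Left crop: with the fingers on the tray floor, the tips at about (243,447) sit on the projected point (522,-314,4) at (247,436), so xy is right. The reported TCP lies about 34.5 mm beyond the real tips. I'll carry that offset from here on and pick B again.

```bash
sed -i 's/z=6.5)/z=-29)/; s/,z=8)/,z=-28)/; s/\[cx,cy,110\]/[cx,cy,40]/; s/\[cx,cy,100\],max_speed=150/[cx,cy,60],max_speed=150/; s/\[x,y,110\]/[x,y,60]/g' h.py
python3 - <<'E'
from h import *
s=read_state()["eef_pos"]; movel([522,-314,40]); open_gripper()
a=np.deg2rad(13.2+90); d=np.array([np.cos(a),np.sin(a)])
p=np.array([516.6,-372.7])+7*d
pick(*p,13.2)
E
```

```text
guard False [ 515.4 -366.   -28.5]
gap 39.184724789534165 60.97405672073364 [ 515.4 -366.5  -28. ] 12.775
lifted gap 38.32635586398895 60.46713709831238 13.5167
```

```bash
python3 - <<'E'
from h import *
y=np.array([-.098,.995]); C=np.array([652.6,-38.0])
place(*(C-40*y),95.6)
a=np.deg2rad(-21.8-90); d=np.array([np.cos(a),np.sin(a)])
pick(*(np.array([531.7,-260.3])+7*d),-21.8)
E
```

```text
guard True [657.3 -77.9 -27.1]
17.2417
guard False [ 529.4 -266.9  -28.6]
gap 38.55679181049311 60.559154748916626 [ 529.6 -266.6  -28.2] 19.8083
lifted gap 38.67363414900096 60.60734152793884 20.55
```

```bash
python3 - <<'E'
from h import *
y=np.array([-.098,.995]); C=np.array([652.6,-38.0])
place(*(C+42*y),95.6)
R=Rz(94.24); g=[455.4,35.4]
movep([*g,70],R); print("g",movel([*g,6.5],max_speed=90,guard=12)); s=read_state();print(s["eef_pos"].round(1),s["time"])
for n in("top","scene"): pickle.dump(camera(n),open(n+"4.pkl","wb"))
t=pickle.load(open("top4.pkl","rb"));c=pickle.load(open("scene4.pkl","rb"))
a=crop(c,210,180,370,300,4);b=crop(t,255,135,345,255,4)
b=cv2.resize(b,(0,0),fx=.44,fy=1) if 0 else b[:, :160]
cv2.imwrite("pics/s4.png",a)
E
```

```text
guard True [649.3   3.7 -27.2]
24.2
g False
[455.6  35.5   6.7] 25.8583
```

View pics/s4.png

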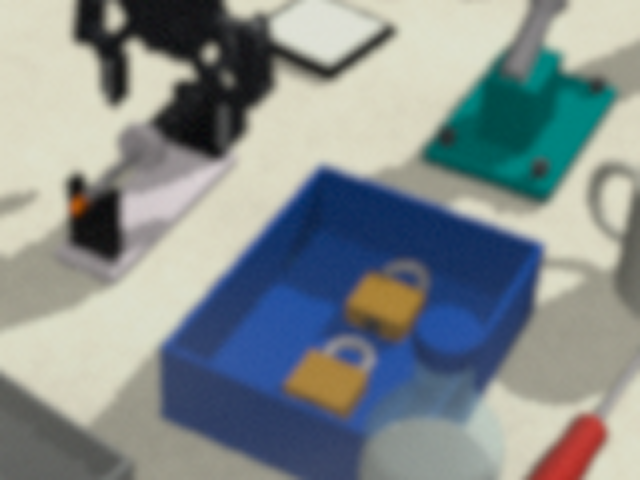

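The scene crop shows both padlocks lying in the tote at (387,305) and (327,378). The open fingers straddle the black handle at about (190,115). I clamp, lift, and check the rod in hand.

```bash
cat >> h.py <<'E'
def ori(yaw,pitch):  # tool frame for rod direction: yaw of tool x (deg), rod pitched down
    a,p=np.deg2rad(yaw),np.deg2rad(pitch)
    x=np.array([np.cos(a)*np.cos(p),np.sin(a)*np.cos(p),np.sin(p)]);y=np.array([np.sin(a),-np.cos(a),0]);return np.c_[x,y,np.cross(x,y)]
def tcp(O,R,g=45,L=53.5): return np.asarray(O)+g*R[:,0]+L*R[:,2]
def orange():
    A=np.zeros((3,3));b=np.zeros(3);out=[]
    for n in("top","scene"):
        c=camera(n);pickle.dump(c,open(n+"5.pkl","wb"))
        m=hsv(c,(4,130,60),(20,255,255),(180,120,340,250) if n=="top" else (200,100,360,240));k=cv2.findContours(m,cv2.RETR_EXTERNAL,cv2.CHAIN_APPROX_NONE)[0]
        k=[q for q in k if not(n=="scene" and False)]
        if not k: print(n,"none");return None
        k=max(k,key=cv2.contourArea);mm=np.zeros_like(m);cv2.drawContours(mm,[k],-1,255,-1);v,u=np.nonzero(mm);print(n,u.mean().round(1),v.mean().round(1),len(u))
        o,d=rays(c,[(u.mean(),v.mean())]);d=d[0]/np.linalg.norm(d);M=np.eye(3)-np.outer(d,d);A+=M;b+=M@o
    return np.linalg.solve(A,b)
E
python3 - <<'E'
from h import *
clamp();s=read_state();print("gap",s["finger_gap"],s["eef_pos"].round(1))
movel([455.4,35.4,70],max_speed=100);s=read_state();print("gap",s["finger_gap"],s["gripper_force"],s["time"],s["torque"],s["ft_force"])
E=s["eef_pos"];R=s["tool_rot"];print("expected orange",E-53.5*R[:,2]-112.5*R[:,0]);print("measured",orange())
M=np.array([622.3,257,110]);R=ori(95.3,30)
for dd in(95,0): print(inverse_kinematics(list(tcp(M+dd*R[:,0],R)),R))
print(tcp(M+95*R[:,0],R))
P=np.array([433.9,251.9,112])
for y in(94,120,60): 
    Rl=ori(y,0);print(y,tcp(P+75*Rl[:,0],Rl),inverse_kinematics(list(tcp(P+75*Rl[:,0],Rl)),Rl))
E
```

```text
gap 15.061337751184299 [455.4  35.4   6.7]
gap 14.878775292854964 58.459428548812866 27.3833 [ 0.01820776 -0.0193351  -0.02608403] [-0.38811898  0.22162749 -0.67699029]
expected orange [463.47961207 -76.91769917 123.11352552]
top 314.6 171.3 131
scene 356.2 100.3 12
measured [648.25476121 -14.91199134 424.00117552]
[ 0.00580167  0.80289943 -0.71872984  1.55166979  0.02033502  0.70972464
 -0.40664664]
[ 0.14221341  0.85182469 -0.72760389  1.61929162  0.03113901  0.66989807
 -0.27956531]
[608.62974825 404.36083941 133.6676409 ]
94 [425.52922315 371.60768603  58.5       ] [-0.4934291   0.64698156 -0.46394783  1.85257074  0.41240188  0.73821616
 -1.11644158]
120 [373.9        355.82304845  58.5       ] [-0.44737023  0.61013759 -0.57990317  1.97499429  0.50717712  0.70284718
 -0.81745481]
60 [493.9        355.82304845  58.5       ] [-0.51445476  0.67933189 -0.30399439  1.73993546  0.27521981  0.76428954
 -1.47853575]
```

```bash
cat >> h.py <<'E'
def orange_at(exp,r=14):
    A=np.zeros((3,3));b=np.zeros(3)
    for n in("top","scene"):
        c=camera(n);pickle.dump(c,open(n+"5.pkl","wb"));u0,v0=proj(c,exp).astype(int)
        m=hsv(c,(4,120,50),(22,255,255),(u0-r,v0-r,u0+r,v0+r));v,u=np.nonzero(m);print(n,"exp",u0,v0,"got",u.mean().round(1),v.mean().round(1),len(u))
        o,d=rays(c,[(u.mean(),v.mean())]);d=d[0]/np.linalg.norm(d);M=np.eye(3)-np.outer(d,d);A+=M;b+=M@o
    return np.linalg.solve(A,b)
E
python3 - <<'E'
from h import *
M=np.array([622.3,257,110]);R=ori(95.3,30);zt=R[:,0]
w=tcp(M+110*zt+np.array([-90,0,40]),R)
movel([455.4,35.4,120],max_speed=150); movep(list(w),R)
movel(list(tcp(M+98*zt,R)),max_speed=120)
s=read_state();E,Q=s["eef_pos"],s["tool_rot"];ex=E-53.5*Q[:,2]-112.5*Q[:,0];print(E.round(1),s["time"],s["finger_gap"])
m=orange_at(ex);print("exp",ex.round(1),"meas",m.round(1),"err tool",(Q.T@(m-ex)).round(1))
t=pickle.load(open("top5.pkl","rb"));c=pickle.load(open("scene5.pkl","rb"))
pts=[M,M+23*zt,M+45*zt,M-70*zt]
cv2.imwrite("pics/i5.png",np.hstack([crop(c,300,130,380,230,5,pts),crop(t,160,130,240,230,5,pts)]))
E
```

```text
[607.8 407.3 135.5] 30.3333 15.231118600733192
top exp 185 179 got nan nan 0
scene exp 350 169 got 350.3 169.3 3
exp [619.4 283.6 125.6] meas [nan nan nan] err tool [nan nan nan]h.py:58: RuntimeWarning: Mean of empty slice.
  m=hsv(c,(4,120,50),(22,255,255),(u0-r,v0-r,u0+r,v0+r));v,u=np.nonzero(m);print(n,"exp",u0,v0,"got",u.mean().round(1),v.mean().round(1),len(u))
  ret = ret.dtype.type(ret / rcount)
h.py:59: RuntimeWarning: Mean of empty slice.
  o,d=rays(c,[(u.mean(),v.mean())]);d=d[0]/np.linalg.norm(d);M=np.eye(3)-np.outer(d,d);A+=M;b+=M@o
```

View pics/i5.png

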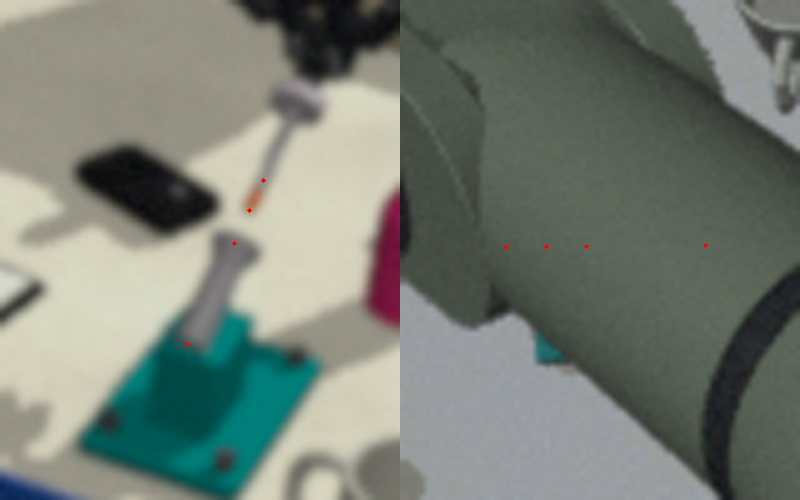

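Left crop: the rod tip at (249,212) matches its predicted point (249,210), so the tool offset holds when tilted. The tube mouth at about (237,248) and its foot look 1–3 mm right of my modelled axis. The top view is blocked by the arm. I refine the tube axis from the first pictures by midlines.

```bash
python3 - <<'E'
from h import *
M=np.array([622.3,257,110]);zt=ori(95.3,30)[:,0]
for n,roi,ax in(("scene",(330,170,358,202),0),("top",(190,172,226,192),1)):
    c=pickle.load(open(n+".pkl","rb"));hs=cv2.cvtColor(c["image"],cv2.COLOR_BGR2HSV);x0,y0,x1,y1=roi
    tt=np.linspace(0,-70,36);pr=np.array([proj(c,M+t*zt) for t in tt]);print(n,"axis ends",pr[0].round(1),pr[-1].round(1))
    m=(hs[...,1]<70)&(hs[...,2]<(150 if n=="scene" else 135))&(hs[...,2]>30)
    for i in (range(y0,y1,2) if ax==0 else range(x0,x1,2)):
        line=m[i,x0:x1] if ax==0 else m[y0:y1,i]
        e=np.interp(i,pr[:,1],pr[:,0]) if ax==0 else np.interp(i,pr[:,0],pr[:,1])
        j=np.nonzero(line)[0]+(x0 if ax==0 else y0)
        V=(hs[i,x0:x1,2] if ax==0 else hs[y0:y1,i,2]); S=(hs[i,x0:x1,1] if ax==0 else hs[y0:y1,i,1])
        print(i,"axis",e.round(1),"mask",j.min() if len(j) else "",j.max() if len(j) else "",len(j), "mid",j.mean().round(1) if len(j) else "")
E
```

```text
scene axis ends [346.5 178.2] [337.  198.5]
170 axis 346.5 mask 342 343 2 mid 342.5
172 axis 346.5 mask 341 343 3 mid 342.0
174 axis 346.5 mask 336 341 6 mid 338.5
176 axis 346.5 mask 330 346 12 mid 337.2
178 axis 346.5 mask 330 350 10 mid 344.4
180 axis 345.6 mask 342 351 10 mid 346.5
182 axis 344.7 mask 342 350 9 mid 346.0
184 axis 343.8 mask 341 347 7 mid 344.0
186 axis 342.8 mask 340 346 7 mid 343.0
188 axis 341.9 mask 339 345 7 mid 342.0
190 axis 341.0 mask 338 345 8 mid 341.5
192 axis 340.0 mask 336 344 9 mid 340.0
194 axis 339.1 mask 334 343 9 mid 338.9
196 axis 338.2 mask 332 350 9 mid 339.4
198 axis 337.3 mask 331 357 12 mid 346.1
200 axis 337.0 mask   0 mid 
top axis ends [196.8 178.8] [220.5 178.6]
190 axis 178.8 mask 173 174 2 mid 173.5
192 axis 178.8 mask   0 mid 
194 axis 178.8 mask   0 mid 
196 axis 178.8 mask 174 183 10 mid 178.5
198 axis 178.8 mask 174 183 10 mid 178.5
200 axis 178.8 mask 175 182 8 mid 178.5
202 axis 178.8 mask 176 181 6 mid 178.5
204 axis 178.7 mask 176 181 6 mid 178.5
206 axis 178.7 mask 176 181 6 mid 178.5
208 axis 178.7 mask 176 181 6 mid 178.5
210 axis 178.7 mask 176 181 6 mid 178.5
212 axis 178.7 mask 176 181 6 mid 178.5
214 axis 178.7 mask 176 181 6 mid 178.5
216 axis 178.7 mask 176 181 6 mid 178.5
218 axis 178.6 mask 176 181 6 mid 178.5
220 axis 178.6 mask 176 181 6 mid 178.5
222 axis 178.6 mask   0 mid 
224 axis 178.6 mask   0 mid
```

The axis agrees within 0.2 px (about 0.5 mm) in both views. Inserting with a guard.

```bash
cat >> h.py <<'E'
M=np.array([622.8,257,110]);RT=ori(95.3,30);zt=RT[:,0]
def depth():
    s=read_state();Q=s["tool_rot"];O=s["eef_pos"]-45*Q[:,0]-53.5*Q[:,2];return (RT.T@(O-M)).round(2),s["ft_force"].round(1),s["finger_gap"].round(2),s["time"]
E
python3 - <<'E'
from h import *
movel(list(tcp(M+98*zt,RT)),RT,max_speed=60)
print(depth())
g=movel(list(tcp(M+55*zt,RT)),max_speed=70,guard=10);print(g,depth())
if not g:
    g=movel(list(tcp(M+12*zt,RT)),max_speed=50,guard=10);print(g,depth())
if not g:
    g=movel(list(tcp(M-8*zt,RT)),max_speed=20,guard=12);print(g,depth())
E
```

```text
Traceback (most recent call last):
  File "h.py", line 63, in depth
    s=read_state();Q=s["tool_rot"];O=s["eef_pos"]-45*Q[:,0]-53.5*Q[:,2];return (RT.T@(O-M)).round(2),s["ft_force"].round(1),s["finger_gap"].round(2),s["time"]
                                                                                                                            ^^^^^^^^^^^^^^^^^^^^^
AttributeError: 'float' object has no attribute 'round'
```

```bash
sed -i 's/s\["finger_gap"\].round(2)/round(s["finger_gap"],2)/' h.py
python3 - <<'E'
from h import *
print(depth())
g=movel(list(tcp(M+55*zt,RT)),max_speed=70,guard=10);print(g,depth())
if not g:
    g=movel(list(tcp(M+12*zt,RT)),max_speed=50,guard=10);print(g,depth())
if not g:
    g=movel(list(tcp(M-8*zt,RT)),max_speed=20,guard=12);print(g,depth())
E
```

```text
(array([ 9.816e+01, -3.000e-02, -1.800e-01]), array([ 0.2,  0.3, -1.5]), 14.81, 30.6833)
False (array([ 5.541e+01,  2.000e-02, -3.000e-02]), array([ 0.,  0., -1.]), 14.56, 31.45)
False (array([ 1.248e+01, -3.000e-02,  1.000e-02]), array([ 0.1, -0.1, -1.5]), 15.45, 32.4583)
True (array([1.74, 0.09, 0.09]), array([0.2, 2.3, 5.4]), 15.2, 33.0917)
```

Contact came 1.7 mm before nominal, within the measuring error. I push slightly more to confirm it is the rim, then pause.

```bash
python3 - <<'E'
from h import *
g=movel(list(tcp(M-8*zt,RT)),max_speed=12,guard=12);print(g,depth())
wait(0.3);s=read_state();print(depth(),(RT.T@s["ft_force"]).round(1),s["torque"].round(2))
c=camera("scene");pickle.dump(c,open("scene6.pkl","wb"))
# collar: bright low-sat blob near expected centre M+5zt in scene ; mouth edge
for p in (M,M+10*zt,M+50*zt): print(proj(c,p).round(1))
hs=cv2.cvtColor(c["image"],cv2.COLOR_BGR2HSV)
for r in range(166,188,2): print(r,hs[r,336:362,2].tolist())
E
```

```text
True (array([1.7 , 0.02, 0.34]), array([0.6, 2.3, 5.6]), 14.85, 33.4667)
(array([ 1.74, -0.03,  0.44]), array([-0.5,  1.3,  4.7]), 14.83, 33.7667) [ 3.5 -0.3 -3.5] [-0.22 -0.04 -0.01]
[346.6 178.2]
[347.9 175.4]
[353.1 164.2]
166 [50, 62, 88, 119, 152, 177, 194, 198, 174, 129, 81, 53, 40, 32, 31, 32, 30, 36, 42, 39, 29, 23, 25, 46, 70, 81]
168 [62, 46, 33, 34, 52, 79, 114, 153, 177, 172, 137, 90, 51, 31, 26, 28, 30, 42, 53, 57, 47, 39, 70, 126, 170, 192]
170 [31, 33, 28, 21, 24, 28, 50, 104, 159, 180, 156, 102, 54, 30, 26, 26, 25, 41, 56, 64, 67, 80, 124, 174, 206, 216]
172 [24, 23, 22, 23, 29, 35, 61, 100, 136, 151, 140, 121, 104, 88, 68, 60, 85, 118, 135, 144, 159, 178, 195, 209, 217, 218]
174 [36, 50, 70, 88, 104, 114, 115, 117, 130, 141, 150, 153, 155, 152, 143, 140, 156, 186, 203, 210, 214, 217, 217, 218, 217, 218]
176 [135, 157, 170, 183, 185, 164, 125, 101, 102, 109, 117, 123, 132, 144, 159, 171, 179, 190, 208, 217, 218, 218, 218, 218, 218, 219]
178 [203, 209, 213, 212, 203, 179, 138, 105, 100, 106, 113, 114, 112, 115, 127, 147, 167, 187, 206, 216, 219, 218, 218, 218, 219, 219]
180 [214, 214, 215, 215, 208, 187, 148, 114, 107, 112, 115, 112, 108, 106, 109, 133, 171, 201, 214, 217, 218, 218, 217, 217, 218, 218]
182 [218, 217, 218, 215, 205, 181, 143, 117, 114, 116, 115, 114, 113, 121, 143, 171, 199, 213, 217, 219, 218, 217, 218, 218, 218, 218]
184 [218, 218, 217, 209, 185, 150, 122, 120, 125, 127, 126, 137, 160, 187, 204, 212, 217, 218, 217, 219, 219, 218, 219, 219, 219, 218]
186 [219, 218, 208, 185, 150, 123, 121, 125, 130, 129, 142, 171, 201, 217, 218, 219, 217, 217, 218, 218, 218, 217, 219, 217, 218, 218]
```

```bash
python3 - <<'E'
from h import *
z=RT[:,2]; x=RT[:,0]
def rep(t): s=read_state();print(t,depth(),"tool F",(RT.T@s["ft_force"]).round(1),s["torque"].round(2))
movel(list(tcp(M+6*zt,RT)),max_speed=30);rep("backed")
N=M-1.2*z
movel(list(tcp(N+6*zt,RT)),max_speed=20);rep("shifted")
g=movel(list(tcp(N-6*zt,RT)),max_speed=15,guard=12);rep(g)
wait(1.3);rep("held")
E
```

```text
backed (array([ 5.87, -0.08,  0.35]), array([ 0.1,  0.4, -0.5]), 14.93, 34.1083) tool F [0.1 0.1 0.6] [-0.51 -0.11  0.03]
shifted (array([ 5.53,  0.07, -1.03]), array([-0.4,  0.4, -2.4]), 14.83, 34.3583) tool F [-0.8 -0.3  2.3] [-0.65 -0.01 -0.04]
True (array([ 1.68,  0.2 , -0.82]), array([-0.3,  1.4,  2.4]), 14.85, 34.8417) tool F [ 2.4 -0.2 -1.3] [-0.11 -0.2  -0.07]
held (array([ 1.65,  0.12, -0.63]), array([1.9, 2.5, 5. ]), 14.85, 36.1417) tool F [ 4.5  2.2 -3.2] [ 0.17 -0.35 -0.17]
```

The stop depth is the same with a sideways shift (1.7 mm), so the collar is on the rim, and it was held for 1.3 s. Now I withdraw and go to the reading pose.

```bash
python3 - <<'E'
from h import *
s=read_state();Q=s["tool_rot"];O=s["eef_pos"]-45*Q[:,0]-53.5*Q[:,2]-M;N=M+O-zt*(zt@O)
movel(list(tcp(N+45*zt,RT)),max_speed=70);print(depth())
movel(list(tcp(N+105*zt,RT)),max_speed=90);print(depth())
movel(list(tcp(M+110*zt+np.array([-90,0,40]),RT)),max_speed=130)
P=np.array([433.9,251.9,112]);Rl=ori(94,0);T=tcp(P+76*Rl[:,0],Rl)
movep(list(T+[0,0,60]),Rl); movel(list(T),max_speed=60); wait(.5)
s=read_state();E,Q=s["eef_pos"],s["tool_rot"];ex=E-53.5*Q[:,2]-111.5*Q[:,0];print(E.round(1),s["finger_gap"],s["time"],Q.round(3).tolist())
m=orange_at(ex);print("exp",ex.round(1),"meas",m.round(1),"tip",(m-7.5*Q[:,0]).round(1))
E
```

```text
(array([44.26,  0.2 , -0.34]), array([-0.7,  0. , -2. ]), 14.99, 36.9083)
(array([104.11,   0.26,  -0.34]), array([ 0.7, -0.9, -1.2]), 15.01, 37.725)
[425.5 372.6  58.5] 14.962479813566842 41.2083 [[-0.07, 0.998, 0.0], [0.998, 0.07, 0.0], [0.0, 0.0, -1.0]]
top exp 194 247 got 195.0 247.5 10
scene exp 292 157 got 292.2 157.6 5
exp [433.2 261.4 112. ] meas [433.1 260.7 111.8] tip [433.6 253.2 111.8]
```

The tip measures (433.6, 253.2, 111.8), which is over the plate centre, level, and 100 mm above its top. Handing in.

```bash
python3 -c "
from workcell import *
print(finish_job())"
```

```text
the job is handed in; nothing more can be done
None
```

Job handed in at about 41 s of the 72 s allowed: both padlocks are in the tote, the rod was pushed to the collar stop, held 1.3 s and drawn out, and it is now held level with its tip 10 cm above the plate's middle.

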